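Put the micro filter to soak and preset the timer

ROBOT

A 6-joint arm with a two-finger parallel gripper is mounted at the origin on the work surface. World frame = base frame: x ahead of the robot, y to its left, z up, the work surface at z = 0. Lengths are in m, angles in rad, forces in N, time in s.
With the tool pointing down it reaches from about 0.375 to 0.925 m from the base axis. Payload 5.7 kg.
Tool frame: the origin (TCP) lies midway between the tips of the shut fingers; the grasp point (between the pads) lies 19 mm behind it; z points along the fingers, y is the line along which they close (so a half turn about z gives the same grasp; the last joint's range is limited). The gripper opens to 88 mm and grips with 3 to 60 N. Pads are 20 mm wide; open, the fingers measure 115 mm over their backs; the gripper's body (75 mm by 178 mm) begins 61 mm behind the grasp point.
Start: joints at [-1.222, 0.359, 1.51, -0, 1.272, -0.115], TCP at [0.268, -0.537, 0.223] pointing down, gripper open.
Joint ranges: [-2.97, 2.97], [-1.01, 2.36], [0.21, 2.38], [-0.96, 4.11], [0.2, 2.71], [-2.98, 2.98]. Speed limits (rad/s): [2.39, 2.39, 3.14, 3.14, 3.14, 3.14].

INTERFACE

Orientations are given as a unit quaternion [x, y, z, w].
In Python, from bench import move_ptp, servo_line, goto_joints, move_gripper, sleep, inverse_kinematics, capture, PlanningError, close_job, spot_in, silhouettes, current_clock, current_joint_pos, current_qvel, current_joint_torque, current_position, current_orientation, current_force, current_torque, current_finger_gap, current_grip_force gives the robot as it stands. Calls block until the motion is done:
- move_ptp(position, orientation): joint-space move of the TCP to a pose.
- servo_line(position, orientation=None, rate=0.15, contact_N=None): straight line of the TCP; orientation=None keeps the orientation; rate is the mean speed in m/s. With contact_N (N) it stops when the force on the tool has changed by that much, and returns True; else False.
- goto_joints(angles): joint-space move.
- move_gripper(opening): finger opening in m; the grip force is fixed at half the most; returns when the fingers have stopped.
- sleep(seconds).
- inverse_kinematics(position, orientation): joint angles nearest the present ones, or None.
- capture(name): name is "scene" or "top"; returns a dict with "image" (420x560x3 uint8, blue, green, red), "range_z" (420x560 float32, m along the optical axis (not along the pixel's ray), 0 where there is no reading), "intrinsics" (3x3 intrinsics, pixels), "R" (3x3) and "t" (3): a world point X has camera coordinates R X + t. Camera axes: x right, y down, z forward; pixel columns grow to the right and rows downward; lengths in m; the calibration is good to about 2 mm. A picture is of the moment at which its call begins.
A pose or a line that the arm cannot do raises PlanningError and nothing moves.
- close_job(): hands the job in; it is judged then, once.
Trained networks look in the newest picture that a camera, given by its name, has taken for a name from the list of things; names that differ only in an ending like _2 or _b are one class to them, and where a whole thing is asked for, a point or a joint stands for the part that bears it (a point fixed in the world has none). Each returns a list of dicts, best first, with "conf" (0 to 1); they miss things now and then, are a little off and sometimes report something else, mostly with a low value. They report only what shows in the picture. A call takes as long as a camera call. They do not tell look-alikes from the thing itself.
- spot_in(camera, query): "xy" ([column, row] in pixels, amid what is visible of it).
- silhouettes(camera, query): "region" (420x560 bool, what is visible of it) and "xy" ([column, row] in pixels, amid what is visible of it).
Readings, each from a call of its own:
- current_clock(): time.
- current_joint_pos(): joint angles.
- current_qvel(): joint speeds.
- current_joint_torque(): joint torques, N m.
- current_position(): TCP position.
- current_orientation(): TCP orientation.
- current_force(): force on the tool from outside, world axes, zero at the start.
- current_torque(): the same for the moment, N m.
- current_finger_gap(): finger opening in m.
- current_grip_force(): force on a finger pad.
Only numpy, scipy, OpenCV 4.12 (cv2) and the standard library are available. Lean on these libraries where they do the work, as an engineer would, in place of code of your own. Each camera call takes 0.05 s, during which the arm holds its last target. There are 200 camera calls.

TASK

Stand the toppled micro filter upright on the worktop and let go of it, then pick it up again and lower it gently into the soaking caddy so that it stands upright on the tub's floor. After that turn the caddy's timer dial to the sixth click counted clockwise from its stop. Leave the lid raised for me to add the tablet, and do not disturb the mug, the spray arm or the scraper.

Things in the scene. Friction and masses are not known exactly. Their poses are not given: they have to be found in the camera images.
- filter_center (a point): Loose grey micro filter, 120 mm long, 0.11-0.22 kg, lying at the start. Body: round, 90 mm long, dark mesh with 8 lengthwise ribs, 56 mm wide between the fingers from the sides; it lies on two ribs, axis 28 mm up, and does not roll by itself. A grip bar tops it. Point on the axis, 60 mm from foot and from top. Own z runs from foot to grip (level at start, up when standing).
- caddy: Fixed white soaking caddy. Origin on the worktop under the tub's centre. Tub outside 120 (own x) x 130 mm (own y), rim 130 mm up, inside 110 x 120 mm, inner floor 5 mm up. The lid is hinged on the own +x rim. On the own -x side a timer panel, 70 mm tall, 120 mm wide, reaches from x = -63 to -187 mm.
- lid (a joint): The caddy's flip-top lid, 120 x 130 x 6 mm with a 35 mm knob on its outer face, on a stiff hinge that stays where it is left; rad, 0 shut, 1.57 upright, 1.9 fully back. Starts raised at 1.6 to 1.85, its edge then about 250 mm above the worktop.
- dial (a joint): Timer dial on the panel; rad, grows clockwise seen from above. A spring detent every 0.393 rad (22.5 deg): click n rests at 0.393 n, stop at click 0, last click 8. Starts on click 0, 1 or 2; the sixth click is 2.356. Let go between clicks it snaps to the nearest. About 0.1 N m turns it. Nine raised pips on the panel mark clicks 0 to 8.
- dial_grip (a point): On the dial's upright axis, 106 mm above the worktop, 125 mm from the tub's centre towards own -x of the caddy, inside the dial's grip bar: 60 mm long (own y), 14 mm thick (own x), its top 115 mm and its foot 83 mm above the worktop, on a disc 70 mm across. Its pointed end (own +y) is the pointer; at click 0 it points along the caddy's own +y.
- mug_center (a point): Bystander: upturned white ceramic mug, 80 mm across, 95 mm tall, handle standing out 37 mm on one side (own +y); point at its centre, half-way up. Loose.
- spray_arm_center (a point): Bystander: grey plastic spray arm, 200 mm long (own x), 34 mm wide, 14 mm thick, round hub 44 mm across and 28 mm tall in the middle; point 14 mm up in the hub. Loose.
- scraper_center (a point): Bystander: red silicone scraper lying flat, 180 mm long (own x, blade towards +x), blade 50 mm wide, 14 mm thick at most; point near its middle, 7 mm up. Loose.
- filter_grip (a point): Point in the filter's flat grip bar, on the filter's axis, 111 mm from the foot. The bar stands on the body's 90 mm shoulder, is 30 mm tall (top at 120 mm), 42 mm wide along own x and 14 mm thick along own y. At the start its 42 mm width lies level.
Mind the look-alikes: they are no part of the job. Leave any blue or purple look-alike of the part that bears filter_center alone.

How it is judged:
By the outcome, as a careful person would: the job done as asked, in the order asked, and still so for the second after the job is handed in, with the robot touching nothing.
It also fails if it takes over 69 s, if anything falls off the work surface, if the arm or the gripper's body presses on something with over 40 N, if the wrist force passes 120 N, or if a joint passes its speed limit or range.

## Working session

There is one attempt and no reset: what is moved stays moved. The work goes in short steps, each a Python script; the robot and the scene stay as the last script left them, time stands still between calls to the robot, and variables do not carry over. Pictures are saved under pics/ and viewed, at most 10 in all, crops included, and the job is handed in when it is done.

```bash
ls; mkdir -p pics; cat > h.py <<'E'
from bench import *
import numpy as np, cv2
def pts(c,mask=None):
    K=c["intrinsics"];z=c["range_z"];v,u=np.nonzero((z>0)&(mask if mask is not None else True))
    d=z[v,u];P=np.stack([(u-K[0,2])/K[0,0]*d,(v-K[1,2])/K[1,1]*d,d],1)
    return (P-c["t"])@c["R"],u,v
def proj(c,X):
    p=c["R"]@np.array(X)+c["t"];q=c["intrinsics"]@p;return q[:2]/q[2]
E
python3 - <<'E'
from h import *
for n in ["scene","top"]:
    c=capture(n);cv2.imwrite(f"pics/{n}0.png",c["image"])
    print(n,"cam at",-c["R"].T@c["t"])
    for q in ["filter_center","caddy","lid","dial","mug_center","spray_arm_center","scraper_center","filter_grip","dial_grip"]:
        for s in silhouettes(n,q)[:3]:
            P,_,_=pts(c,s["region"])
            if len(P): print(q,round(s["conf"],2),np.round(s["xy"]),len(P),np.round(np.median(P,0),3),np.round(P.min(0),3),np.round(P.max(0),3))
print(current_clock())
E
```

```text
pics
scene cam at [ 1.0431531  -0.61004715  0.69660703]
filter_center 0.9 [168. 334.] 1910 [ 0.581 -0.435  0.042] [ 0.502 -0.496 -0.002] [ 0.613 -0.358  0.058]
filter_center 0.86 [339. 251.] 1177 [ 0.674 -0.032  0.041] [ 0.574 -0.059 -0.001] [0.734 0.048 0.058]
filter_center 0.78 [219. 268.] 1286 [ 0.523 -0.259  0.042] [ 0.439 -0.31  -0.003] [ 0.569 -0.176  0.059]
caddy 0.74 [338. 186.] 7226 [0.537 0.126 0.084] [ 0.172 -0.033 -0.003] [0.603 0.741 0.249]
lid 0.7 [366. 141.] 1808 [0.54  0.236 0.191] [ 0.172  0.212 -0.002] [0.603 0.741 0.249]
dial 0.55 [306. 198.] 433 [0.514 0.029 0.084] [0.472 0.004 0.069] [0.54  0.089 0.118]
mug_center 0.92 [298. 308.] 2426 [ 0.732 -0.24   0.083] [ 0.65  -0.283 -0.002] [ 0.762 -0.125  0.098]
spray_arm_center 0.81 [151. 249.] 1138 [ 0.333 -0.324  0.014] [ 0.292 -0.416 -0.002] [ 0.352 -0.216  0.031]
scraper_center 0.92 [264. 243.] 794 [ 0.505 -0.109  0.009] [ 0.371 -0.128 -0.003] [ 0.57  -0.077  0.017]
filter_grip 0.84 [336. 256.] 1107 [ 0.674 -0.032  0.042] [ 0.58  -0.059  0.001] [0.734 0.031 0.058]
filter_grip 0.69 [253. 382.] 2366 [ 0.764 -0.384  0.0
[... 1274 characters left out ...]
_center 0.17 [158. 203.] 1641 [0.538 0.24  0.204] [ 0.471  0.215 -0.003] [0.602 0.346 0.252]
scraper_center 0.68 [302. 224.] 795 [ 0.502 -0.104  0.01 ] [ 0.389 -0.127 -0.004] [ 0.567 -0.075  0.021]
scraper_center 0.19 [356. 223.] 800 [ 0.509 -0.248  0.049] [ 0.456 -0.306  0.003] [ 0.562 -0.195  0.06 ]
filter_grip 0.91 [272. 168.] 837 [ 0.663 -0.018  0.048] [ 0.607 -0.057 -0.002] [0.742 0.016 0.061]
filter_grip 0.89 [355. 220.] 844 [ 0.509 -0.247  0.048] [ 0.456 -0.306  0.003] [ 0.564 -0.193  0.06 ]
filter_grip 0.74 [421. 200.] 850 [ 0.566 -0.42   0.048] [ 0.533 -0.49   0.002] [ 0.61  -0.368  0.061]
dial_grip 0.76 [246. 225.] 531 [0.504 0.04  0.085] [0.471 0.008 0.065] [0.539 0.075 0.12 ]
1.0
```

View pics/scene0.png

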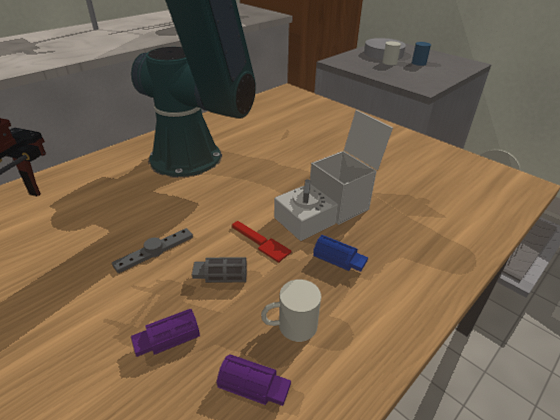

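View pics/top0.png

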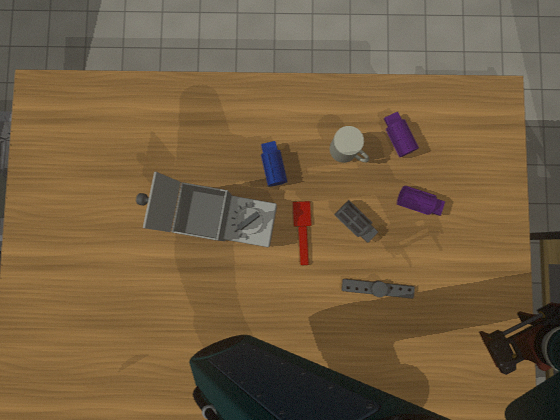

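The scene view shows the grey filter at (222,269), with its grip towards the left (200,268). The blue (340,252) and purple (168,333), (253,380) pieces are look-alikes. In the top view the filter is at (355,220) with its grip at the lower right (372,235). The caddy is at (200,210) with the lid raised on its left, and the dial bar at (250,220) points lower left, about click 2.

```bash
cat >> h.py <<'E'
def rect(P):
    r=cv2.minAreaRect(P[:,:2].astype(np.float32));return np.round(r[0],4),np.round(r[1],4),round(r[2],1)
def roi(c,lo,hi):
    P,u,v=pts(c);m=np.all((P>lo)&(P<hi),1);return P[m]
E
python3 - <<'E'
from h import *
from scipy.spatial.transform import Rotation as Ro
a=capture("top");b=capture("scene")
for nm,cs in (("top",[a]),("scene",[b]),("both",[a,b])):
    g=lambda lo,hi:np.vstack([roi(c,lo,hi) for c in cs])
    F=g([.44,-.32,.02],[.58,-.18,.07]);print(nm,"filter",rect(F),len(F))
    B=F[F[:,2]>.045];print(" body",rect(B)); m=B.mean(0);w,V=np.linalg.eigh(np.cov((B-m)[:,:2].T));print(" pca",m,V[:,1])
    R=g([.4,.06,.122],[.65,.27,.136]);print(" rim",rect(R),len(R))
    Pn=g([.4,-.06,.063],[.62,.12,.077]);print(" panel",rect(Pn))
    D=g([.4,-.06,.1],[.62,.1,.125]);print(" dialbar",rect(D),len(D))
    L=g([.4,.2,.2],[.65,.4,.26]);print(" lid top",rect(L),L[:,2].max())
q=current_orientation();print("R0",Ro.from_quat(q).as_matrix().round(2))
E
```

```text
top filter (array([ 0.5083, -0.2529]), array([0.1202, 0.0562]), 46.6) 857
 body (array([ 0.5186, -0.2419]), array([0.0901, 0.0491]), 47.6)
 pca [ 0.51754021 -0.24127417  0.05281522] [0.68350574 0.72994514]
 rim (array([0.5244, 0.1655]), array([0.1237, 0.1301]), 81.0) 475
 panel (array([0.5049, 0.0538]), array([0.1495, 0.1236]), 80.9)
 dialbar (array([0.5222, 0.0719]), array([0.1006, 0.0634]), 55.3) 170
 lid top (array([0.5406, 0.2646]), array([0.0556, 0.1303]), 81.7) 0.251461264545975
scene filter (array([ 0.5097, -0.2546]), array([0.1197, 0.0561]), 46.7) 1176
 body (array([ 0.5213, -0.2452]), array([0.0901, 0.0372]), 47.5)
 pca [ 0.52320554 -0.24619721  0.05242649] [0.67566092 0.73721254]
 rim (array([0.5261, 0.1644]), array([0.1284, 0.1316]), 81.4) 531
 panel (array([0.5097, 0.0531]), array([0.1546, 0.1287]), 81.1)
 dialbar (array([0.5248, 0.0738]), array([0.1082, 0.0673]), 55.1) 205
 lid top (array([0.5377, 0.2441]), array([0.0203, 0.1332]), 81.6) 0.24870400607422646
both filter (array([ 0.509 , -0.2536]), array([0.1203, 0.0583]), 46.7) 2033
 body (array([ 0.5184, -0.2421]), array([0.0907, 0.0491]), 47.6)
 pca [ 0.52048988 -0.24383737  0.05261283] [0.67988082 0.73332263]
 rim (array([0.5254, 0.1645]), array([0.1284, 0.133 ]), 81.4) 1006
 panel (array([0.5087, 0.0533]), array([0.1546, 0.1307]), 81.1)
 dialbar (array([0.5248, 0.0738]), array([0.1082, 0.0673]), 55.1) 375
 lid top (array([0.5411, 0.2632]), array([0.0579, 0.1332]), 80.1) 0.251461264545975
R0 [[ 0.89  0.45 -0.  ]
 [ 0.45 -0.89  0.  ]
 [ 0.   -0.   -1.  ]]
```

```bash
cat >> h.py <<'E'
from scipy.spatial.transform import Rotation as Ro
Z=np.array([0,0,1.])
def pose(g,z,y):
    z=z/np.linalg.norm(z);R=np.stack([np.cross(y,z),y,z],1)
    return list(np.array(g)+.019*z),list(Ro.from_matrix(R).as_quat())
def yaw(a): a=np.deg2rad(a);return np.array([np.cos(a),np.sin(a),0])
FC=np.array([.509,-.2535,.028]);TH=np.deg2rad(35)
def lying(g,a,s,th=TH): d=yaw(a);return pose(g,-Z*np.cos(th)-d*np.sin(th),s*np.cross(Z,d))
def standing(g,a,s,th=TH): d=yaw(a);return pose(g,-Z*np.sin(th)+d*np.cos(th),s*np.cross(Z,d))
def down(g,a): return pose(g,-Z,yaw(a))   # a = yaw of closing line
CY=81.2;CC=np.array([.525,.165,0]);DG=CC-.125*yaw(CY)
E
python3 - <<'E'
from h import *
f=lambda p:(lambda q:None if q is None else np.round(q,2))(inverse_kinematics(*p))
for s in (1,-1):
    print(s,"grasp",f(lying(FC,226.8,s)),"lift",f(lying(FC+[0,0,.12],226.8,s)))
    for a in (-90,-60,-30,0,30): print("  stand",a,f(standing([.5,-.25,.062],a,s)))
for a in (CY+90,CY-90): print("caddy",f(down(CC+[0,0,.116],a)),f(down(CC+[0,0,.25],a)))
bar=CY+90-45
for k in (0,180): print("dial",f(down(DG+[0,0,.108],bar+90+k)),f(down(DG+[0,0,.108],bar+k)))
E
```

```text
1 grasp [-0.96  0.68  1.85  0.78  0.93 -0.78] lift [-0.96  0.48  1.79  0.67  1.12 -0.59]
  stand -90 None
  stand -60 [-0.18  0.75  2.3   4.06  0.91  1.49]
  stand -30 None
  stand 0 [-1.1   0.77  2.37  2.04  0.96  1.57]
  stand 30 [-1.17  0.75  2.04  1.22  1.05  1.98]
-1 grasp [-0.96  0.68  1.85  0.78  0.93  2.36] lift [-0.96  0.48  1.79  0.67  1.12  2.56]
  stand -90 None
  stand -60 [-0.18  0.75  2.3   4.06  0.91 -1.66]
  stand -30 None
  stand 0 [-1.1   0.77  2.37  2.04  0.96 -1.57]
  stand 30 [-1.17  0.75  2.04  1.22  1.05 -1.16]
caddy [ 0.18  0.43  1.75 -0.    0.95 -2.81] [ 0.18  0.28  1.61 -0.    1.25 -2.81]
caddy [ 0.18  0.43  1.75 -0.    0.95  0.33] [ 0.18  0.28  1.61 -0.    1.25  0.33]
dial [-0.05  0.4   1.85 -0.    0.89  2.46] [-0.05  0.4   1.85 -0.    0.89 -2.26]
dial [-0.05  0.4   1.85 -0.    0.89 -0.69] [-0.05  0.4   1.85 -0.    0.89  0.88]
```

```bash
python3 - <<'E'
from h import *
for th in (35,45,55):
    t=np.deg2rad(th);q=inverse_kinematics(*lying(FC,226.8,1,t));print(th,None if q is None else np.round(q,2))
    for P in ([.5,-.28,.065],[.48,-.55,.065],[.62,-.3,.065]):
        rad=np.rad2deg(np.arctan2(P[1],P[0]))
        for k in range(-180,180,30):
            for s in (1,-1):
                q=inverse_kinematics(*standing(P,rad+k,s,t))
                if q is not None and abs(q[3])<2 and q[2]<2.3 and abs(q[5])<2.7: print("  ",P[:2],"rel",k,round(rad+k),s,np.round(q,2))
E
```

```text
35 [-0.96  0.68  1.85  0.78  0.93 -0.78]
   [0.5, -0.28] rel -180 -209 1 [-0.59  1.05  0.99 -0.07  2.06  1.49]
   [0.5, -0.28] rel -180 -209 -1 [-0.59  1.05  0.99 -0.07  2.06 -1.65]
   [0.5, -0.28] rel -150 -179 1 [-0.42  1.02  1.07 -0.37  1.94  1.17]
   [0.5, -0.28] rel -150 -179 -1 [-0.42  1.02  1.07 -0.37  1.94 -1.97]
   [0.5, -0.28] rel -120 -149 1 [-0.26  0.94  1.3  -0.63  1.67  0.97]
   [0.5, -0.28] rel -120 -149 -1 [-0.26  0.94  1.3  -0.63  1.67 -2.17]
   [0.5, -0.28] rel -90 -119 1 [-0.14  0.83  1.62 -0.91  1.32  0.91]
   [0.5, -0.28] rel -90 -119 -1 [-0.14  0.83  1.62 -0.91  1.32 -2.23]
   [0.5, -0.28] rel 60 31 1 [-1.19  0.75  1.97  1.16  1.08  2.05]
   [0.5, -0.28] rel 60 31 -1 [-1.19  0.75  1.97  1.16  1.08 -1.09]
   [0.5, -0.28] rel 90 61 1 [-1.1   0.83  1.62  0.76  1.42  2.14]
   [0.5, -0.28] rel 90 61 -1 [-1.1   0.83  1.62  0.76  1.42 -1.  ]
   [0.5, -0.28] rel 120 91 1 [-0.94  0.94  1.3   0.5   1.74  2.05]
   [0.5, -0.28] rel 120 91 -1 [-0.94  0.94  1.3   0.5   1.74 -1.09]
   [0.5, -0.28] rel 150 121 1 [-0.77  1.02  1.07  0.24  1.98  1.82]
   [0.5, -0.28] rel 150 121 
[... 9274 characters left out ...]
.77  1.41 -0.65  1.18 -2.62]
   [0.62, -0.3] rel -60 -86 1 [-0.26  0.67  1.68 -0.88  0.78  0.3 ]
   [0.62, -0.3] rel 30 4 -1 [-0.79  0.59  1.9   1.14  0.5  -0.27]
   [0.62, -0.3] rel 60 34 1 [-0.86  0.67  1.68  0.81  0.9   2.7 ]
   [0.62, -0.3] rel 60 34 -1 [-0.86  0.67  1.68  0.81  0.9  -0.45]
   [0.62, -0.3] rel 90 64 1 [-0.84  0.77  1.41  0.59  1.27  2.48]
   [0.62, -0.3] rel 90 64 -1 [-0.84  0.77  1.41  0.59  1.27 -0.66]
   [0.62, -0.3] rel 120 94 1 [-0.76  0.88  1.15  0.4   1.59  2.22]
   [0.62, -0.3] rel 120 94 -1 [-0.76  0.88  1.15  0.4   1.59 -0.92]
   [0.62, -0.3] rel 150 124 1 [-0.65  0.97  0.95  0.19  1.81  1.89]
   [0.62, -0.3] rel 150 124 -1 [-0.65  0.97  0.95  0.19  1.81 -1.26]
```

```bash
cat >> h.py <<'E'
TH=np.deg2rad(45);A=226.8;PS=np.array([.445,-.255,.060])
E
python3 - <<'E'
from h import *
T=TH;d=yaw(A)
g,q=lying(FC,A,1,T);z=Ro.from_quat(q).as_matrix()[:,2]
move_ptp(list(np.array(g)-.12*z),q)
print("contact",servo_line(g,q,rate=.12,contact_N=8),current_position()-g)
move_gripper(.03);print("gap",current_finger_gap(),current_grip_force())
p,_=lying(FC+[0,0,.12],A,1,T);servo_line(p,q,rate=.15)
print("gap",current_finger_gap(),current_force(),current_clock())
move_ptp(*standing(PS+[0,0,.08],A,1,T))
c=capture("scene");cv2.imwrite("pics/up.png",c["image"][140:380,60:400])
P=roi(c,[.38,-.33,.03],[.53,-.18,.26]);print(current_clock())
E
```

```text
contact False [ 0.00010459 -0.00072201  0.00034612]
gap 0.05473763893838715 29.999409019947052
gap 0.05449093770886365 [-0.59224091  0.47824389 -1.91455278] 5.025
6.4917
```

View pics/up.png

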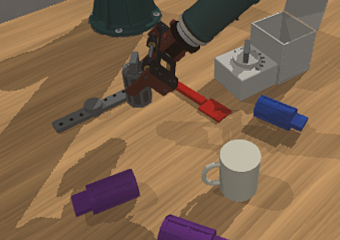

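The crop shows the filter held upright in the gripper at about (133,80), clear of the spray arm, mug and scraper.

```bash
python3 - <<'E'
from h import *
p,q=standing(PS-[0,0,.008],A,1);z=Ro.from_quat(q).as_matrix()[:,2]
servo_line(standing(PS+[0,0,.02],A,1)[0],q,rate=.12)
print("contact",servo_line(p,q,rate=.03,contact_N=4),"z above nominal",current_position()[2]-p[2]-.008,current_force())
move_gripper(.085)
servo_line(list(np.array(current_position())-.13*z),q,rate=.15)
a=capture("top");b=capture("scene");cv2.imwrite("pics/st.png",b["image"][140:380,60:400])
for c in (a,b):
    F=roi(c,[.38,-.33,.025],[.52,-.18,.13])
    B=F[F[:,2]<.094];G=F[(F[:,2]>.1)&(F[:,2]<.124)]
    print("body",rect(B),len(B),"bar",rect(G),len(G),F[:,2].max())
print(current_clock())
E
```

```text
contact True z above nominal 0.003090565685397881 [1.91680691 0.16419117 3.22222231]
body (array([ 0.4376, -0.2618]), array([0.0552, 0.0543]), 45.4) 316 bar (array([ 0.438 , -0.2622]), array([0.0137, 0.0418]), 46.0) 112 0.12466923974348694
body (array([ 0.4398, -0.2646]), array([0.0554, 0.0542]), 48.1) 744 bar (array([ 0.4389, -0.2639]), array([0.0139, 0.0419]), 46.1) 139 0.12288198397895966
9.525
```

View pics/st.png

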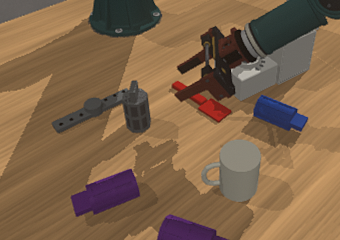

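The crop shows the filter standing free at about (137,110), and the depth data agree: top 0.12 m up, bar 14 x 42 mm. Next I re-grasp it by the bar.

```bash
python3 - <<'E'
from h import *
F=np.array([.4385,-.263,0])
move_ptp(*down(F+[0,0,.19],46))
move_gripper(.05)
g,q=down(F+[0,0,.110],46)
print("contact",servo_line(g,q,rate=.1,contact_N=8),current_position()-g)
move_gripper(.005);print("gap",current_finger_gap(),current_grip_force())
servo_line(down(F+[0,0,.29],46)[0],q,rate=.15)
print("gap",current_finger_gap(),current_force(),current_clock())
via=CC-.14*yaw(CY)
move_ptp(*down(via+[0,0,.29],CY-90))
p,q=down(CC+[0,0,.29],CY-90);servo_line(p,q,rate=.12)
b=capture("scene");cv2.imwrite("pics/over.png",cv2.resize(b["image"][60:280,220:460],None,fx=2,fy=2))
a=capture("top");B=roi(a,[.4,.08,.18],[.62,.235,.28]);print("rect over tub",current_clock())
E
```

```text
contact True [-0.0010034   0.00071572 -0.00075994]
gap 0.013883013299810973 30.000514090061188
gap 0.01400100587821681 [-0.76014362  0.18552727 -2.26777906] 15.1167
rect over tub 17.9167
```

View pics/over.png

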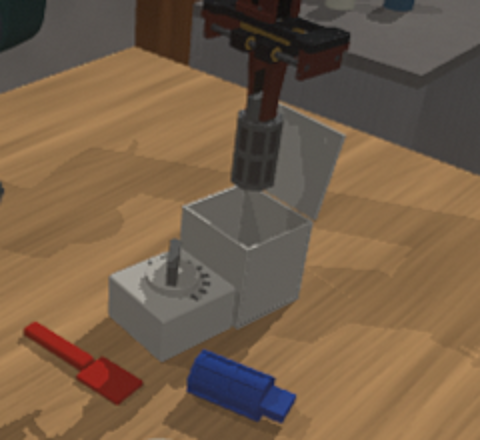

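The view shows the filter hanging upright from the gripper at (255,150) over the tub opening (245,215), in front of the raised lid. I will lower it now.

```bash
python3 - <<'E'
from h import *
q=down(CC,CY-90)[1]
D=lambda z:down(CC+[0,0,z],CY-90)[0]
print("c1",servo_line(D(.135),q,rate=.1,contact_N=8))
print("c2",servo_line(D(.105),q,rate=.025,contact_N=4),"grasp z",current_position()[2]+.019,current_force())
move_gripper(.05)
print("c3",servo_line(D(.27),q,rate=.15))
servo_line(down(CC-.125*yaw(CY)+[0,0,.27],CY-90)[0],q)
move_ptp([.35,-.25,.35],q)
a=capture("top");b=capture("scene")
cv2.imwrite("pics/in.png",np.hstack([cv2.resize(a["image"][150:270,120:300],(540,360)),cv2.resize(b["image"][100:250,250:400],(250,360))]))
for c in (a,b):
    F=roi(c,[.4,.08,.0],[.62,.25,.13]);u=(F-CC)@np.stack([yaw(CY),yaw(CY+90),Z],1)
    u=u[(abs(u[:,0])<.05)&(abs(u[:,1])<.055)]
    for lo,hi in((.08,.098),(.108,.13)):
        B=u[(u[:,2]>lo)&(u[:,2]<hi)]
        if len(B)>4: print(lo,rect(B),len(B),B[:,2].max())
for c in (a,b):
    M=roi(c,DG+[-.035,-.035,.088],DG+[.035,.035,.12]);print("dial",rect(M),len(M),"want",CY,DG)
print(current_clock())
E
```

```text
c1 False
c2 True grasp z 0.11434858997120535 [-0.2727123  -0.31873491  3.40154696]
c3 False
0.08 (array([0.0006, 0.0009]), array([0.0547, 0.0544]), 46.9) 238 0.09797565276134437
0.108 (array([0.    , 0.0007]), array([0.0413, 0.0139]), 0.3) 96 0.1297161375735437
0.08 (array([-0.0048, -0.0019]), array([0.0437, 0.0543]), 37.3) 80 0.09766380654089368
0.108 (array([-0.0017, -0.0005]), array([0.0417, 0.0152]), 1.1) 109 0.12758261312825045
dial (array([0.5022, 0.0421]), array([0.0397, 0.061 ]), 67.0) 164 want 81.2 [0.50587677 0.04147145 0.        ]
dial (array([0.5023, 0.0425]), array([0.014 , 0.0732]), 37.8) 126 want 81.2 [0.50587677 0.04147145 0.        ]
24.7333
```

View pics/in.png

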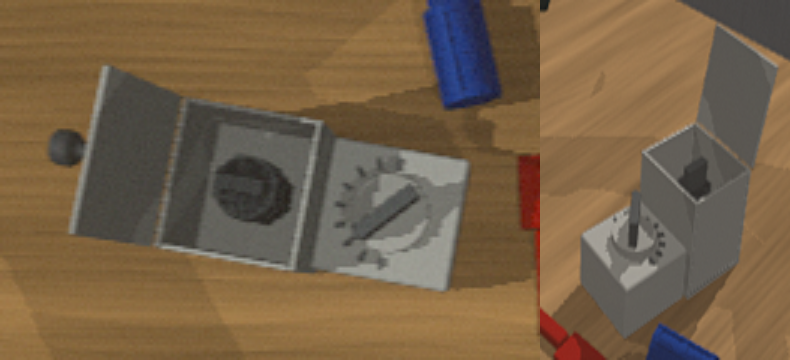

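The pictures show the filter upright and centred in the tub at (250,188), with the lid still up. The dial bar's pointer is at the lower left (350,240), on the pip side, and the measured bar yaw of about 127° matches click 2. That leaves 4 clicks, or 90° clockwise.

```bash
cat > dial.py <<'E'
from h import *
def bar(cs):
    o=[]
    for c in cs:
        P=roi(c,DG+[-.04,-.04,.106],DG+[.04,.04,.119]);(x,y),(w,h),a=cv2.minAreaRect(P[:,:2].astype(np.float32))
        o.append([x,y,w,h,(a if h>w else a+90)%180]) # a = yaw of thin direction
    return np.array(o)
E
python3 - <<'E'
from dial import *
o=bar([capture("top"),capture("scene")]);print(o.round(4))
assert abs(o[:,4]-36.2).max()<8
C=np.array([*o[:,:2].mean(0),0]);print(C,DG)
assert np.linalg.norm(C-DG)<.008
C=(2*C+DG)/3
move_ptp(*down(C+[0,0,.2],36.2))
g,q=down(C+[0,0,.1085],36.2)
print("contact",servo_line(g,q,rate=.08,contact_N=8),current_position()-g)
move_gripper(.005);print("gap",current_finger_gap(),current_force())
t0=current_torque()
for k in (30,60,90):
    move_ptp(*down(C+[0,0,.1085],36.2-k));print(k,current_force().round(1),current_torque().round(2),round(current_finger_gap(),4))
move_gripper(.04);print(current_force())
q=down(C,36.2-90)[1]
servo_line(down(C+[0,0,.24],36.2-90)[0],q)
move_ptp([.35,-.25,.35],q)
a=capture("top");b=capture("scene");print(bar([a,b]).round(4),"want thin dir",(36.2-90)%180,current_clock())
cv2.imwrite("pics/end.png",np.hstack([cv2.resize(a["image"][150:270,120:300],(540,360)),cv2.resize(b["image"][100:250,250:400],(250,360))]))
E
```

```text
[[5.02100e-01 4.36000e-02 1.41000e-02 6.64000e-02 3.74402e+01]
 [5.03200e-01 4.16000e-02 1.38000e-02 6.70000e-02 3.82030e+01]]
[0.50260559 0.04259606 0.        ] [0.50587677 0.04147145 0.        ]
contact False [ 4.54095749e-04 -1.19827649e-05  4.61723399e-04]
gap 0.014067020742015305 [-2.97587926 -1.11143603  2.84105698]
30 [ 1.3  1.3 -0.6] [ 0.32 -0.36 -0.  ] 0.0137
60 [ 4.9  1.1 -4.9] [ 0.26 -0.9  -0.05] 0.0138
90 [ 7.4 -1.4 -7.2] [-0.22 -1.04 -0.1 ] 0.0135
[-0.24527198  0.02174536 -0.51349523]
[[5.073000e-01 4.290000e-02 6.700000e-02 1.380000e-02 1.256642e+02]
 [5.083000e-01 4.040000e-02 6.500000e-02 1.550000e-02 1.242959e+02]] want thin dir 126.2 32.925
```

View pics/end.png

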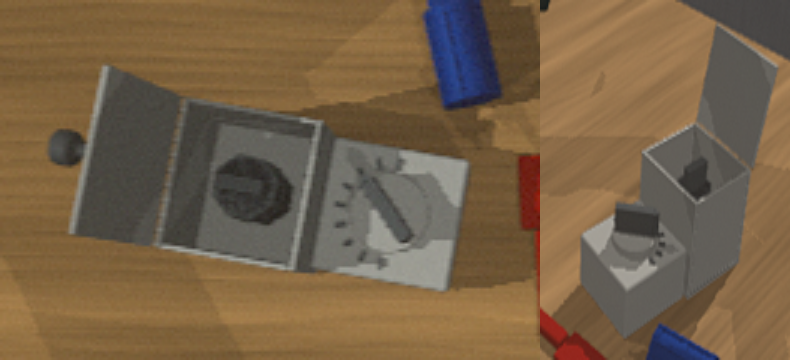

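The pointer is now at the upper left (365,170) with six pips below it, so it is on click 6. The filter is still upright in the tub and the lid is still up. I'll check the bystanders, then hand in.

```bash
python3 - <<'E'
from h import *
c=capture("scene")
ok=True
for q,x in (("mug_center",(.732,-.24)),("spray_arm_center",(.333,-.324)),("scraper_center",(.505,-.109))):
    s=silhouettes("scene",q)[0];m=np.median(pts(c,s["region"])[0],0);print(q,m.round(3));ok&=np.hypot(*(m[:2]-x))<.015
print(ok,current_clock())
if ok: print(close_job())
E
```

```text
mug_center [ 0.731 -0.239  0.08 ]
spray_arm_center [ 0.334 -0.323  0.014]
scraper_center [ 0.507 -0.109  0.009]
True 33.125
the job is handed in; nothing more can be done
None
```

The job is handed in at 33 s: I stood the filter up, let go, then set it upright in the caddy and turned the dial to click 6, with the lid still raised and the mug, spray arm and scraper where they were.

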